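Bring the long shoehorn out of the counter showcase and hold it up

TASK

Slide the loose glass top of the counter showcase all the way open by its aluminium pull, then take the long shoehorn out: it is longer than the opening, so tilt it and bring it out handle end first. Finish while still holding it in the gripper, steady, with the whole shoehorn at least 5 cm above the top of the showcase. Do not force anything against the fixed glass, and leave the clothes brush and the things on the counter where they are.

Things in the scene. Friction and masses are not known exactly. Their poses are not given: they have to be found in the camera images.
- case: Low showcase fixed on the counter: white plinth, glass sides, aluminium rails, glass top. Outside 300 (its x) by 460 (its y, lengthwise) by 88 mm high (top of rails). Origin: centre of its underside, z up. Dark felt floor at height 14 mm. Two wooden battens, 14 mm wide, cross it along x at y = -80 and y = +60 mm, tops at height 30 mm; shoehorn and brush lie on them, along y.
- mouth (a point): Centre of the mouth in the top once the sash is fully open, at the rails' top (case x = 0, y = +125 mm, height 88 mm). The mouth is 276 mm (case x) by 190 mm (case y, from +30 at the fixed pane's edge to +220 at the end rail). Rails and end rail around it are 12 and 10 mm wide, from height 70 to 88 mm. Axes as the case's.
- pane: The fixed glass pane of the top, 276 by 250 by 4 mm, from y = -220 to y = +30 mm in the case's frame, underside at height 76, upper face at 80 mm. Its frame is the case's frame (same origin and axes). It breaks when anything presses on it with more than 25 N.
- sash (a joint): Sliding glass sash: 0 = closed (it covers case y = +20 to +220 mm), grows as it slides along the case's -y above the fixed pane, stops at 0.19 m = fully open; starts open by up to 0.05 m. It stays where it is left; sliding it takes about 2 N. Glass 200 mm long (y), its upper face at height 86 mm.
- pull (a point): The sash's pull: an upright aluminium bar on the sash, 100 mm long (along case x), 12 mm thick (along case y), from the glass at height 86 up to 114 mm. This point is on its centre line, 8 mm below its top. It moves with the sash: case x = 0, case y = +30 mm less the sash's opening.
- shoehorn: Long shoehorn, 340 mm, about 0.1 kg, lying in the case at the nearer or the farther place. Origin: middle of its length, underside (starts at height 30 mm). Its y runs to the handle end, along the case's +y within 0.06 rad; z up. Wooden handle y = +24 to +170 mm, 18 mm wide and high, under the sash; steel blade y = +24 to -170 mm, up to 40 wide, 8 high. Balances near y = +10 mm.
- handle_end (a point): Centre of the shoehorn's handle end: y = +170 mm, 9 mm above its underside.
- blade_tip (a point): End of the shoehorn's blade: y = -170 mm, 2 mm above its underside.
- brush: Clothes brush, a bystander lying on the battens at the other place in the case, wooden back down and black bristles up, 250 mm long (its y), 46 mm wide, 31 mm high. Origin: about the middle of its length, on its underside.
- journals: Two bound journals in a stack, 130 by 190 by 42 mm, on the counter to the right. Origin: centre of the underside. Bystander.
- mug: White mug, 82 mm across and 92 mm high, on the counter to the left. Origin: centre of the underside. Bystander.
- tin: Round lidded leather-covered canister, 76 mm across and 92 mm high, on the counter to the left, nearer the robot than the mug. Origin: centre of the underside. Bystander.

How it is judged:
By the outcome, as a careful person would: the job done as asked, in the order asked, and still so for the second after the job is handed in, while the arm keeps its last pose, push and grip.
It also fails if it takes over 58 s, if anything falls off the work surface, if the arm or the gripper's body presses on something with over 40 N, if the wrist force passes 120 N, or if a joint passes its speed limit or range.

ROBOT

A 6-joint arm with a two-finger parallel gripper is mounted at the origin on the work surface. World frame = base frame: x ahead of the robot, y to its left, z up, the work surface at z = 0. Lengths are in mm, angles in rad, forces in N, time in s.
With the tool pointing down it reaches from about 275 to 975 mm from the base axis. Payload 8.4 kg.
Tool frame: the origin (TCP) lies between the finger pads; the fingertips stand manip.finger_overhang ahead of it and the grasp point (between the pads) lies 6 mm ahead of it (manip.finger_overhang is the distance from the TCP to the fingertips, in mm); y points along the fingers, x is the direction in which the jaws open and shut, and the axes are right-handed (so a half turn about y gives the same grasp; the last joint's range is limited). The gripper opens to 92 mm and grips with 3 to 60 N. Pads are 20 mm wide; open, the fingers measure 128 mm over their backs; the gripper's body (75 mm by 189 mm) begins 69 mm behind the grasp point.
Start: joints at [1.233, 0.353, 1.633, -0, 1.155, -0.002], TCP at [205.951, 590.095, 216.683] pointing down, gripper open.
Joint ranges: [-2.63, 2.63], [-0.92, 2.1], [0.06, 2.66], [-1.3, 4.44], [0, 2.69], [-3.02, 3.02]. Speed limits (rad/s): [2.22, 2.22, 2.79, 3.14, 3.14, 3.14].

INTERFACE

Orientations are given as [roll, pitch, yaw] about the fixed x, y, z axes, in that order (R = Rz(yaw) Ry(pitch) Rx(roll)).
In Python, from plant import status, optics, manip gives the robot as it stands.
- The arm moves only by the tool jog_arm, never from a script. Its argument "rows" is a list of rows, each an object with "offset": the shift along the tool's x, y, z in mm, a list of three; "yaw": the turn about the tool's y in rad; "fingers": the finger opening in mm, from 0 to 91.9. A call has 1 to 5 rows; each row shifts and turns the commanded pose from where the row before left it, along the tool's axes as they then stand; what a row does not reach is not made up. A row lasts 1/8 s, in which the tool goes at most 62.5 mm and 10.7 degrees, less where a joint would pass 70% of its speed; a pose out of reach is approached as far as the arm can. A call is refused whole if a number of a shift passes 62.5 or a number of a turn 0.188, either way. A call with a gripper value outside its range is refused whole. The fingers move at their own pace and stop on an object; "newtons" is the grip in N (left out, the last holds). Time passes only in rows, so rows that do not move let the fingers close. It gives the time, the measured TCP pose, the force and the opening at its end, in the units of the state.
- status.sense(): the state, without advancing time (a new reading comes with each control period).
- optics.read_camera(name): name is "scene" or "top" or "wrist"; returns a dict with "frame" (400x640x3 uint8, blue, green, red), "depth" (400x640 float32, mm along the optical axis (not along the pixel's ray), 0 where there is no reading), "intrinsics" (3x3 intrinsics, pixels), "camera_from_world" (4x4, takes a point from world to camera coordinates). Camera axes: x right, y up, looking along -z (the intrinsics and any distortion apply to the point x, -y, -z); pixel columns grow to the right and rows downward; lengths in mm; the calibration is good to about 2 mm. A picture is of the moment at which its call begins.
- manip.finish_job(): hands the job in, once; it reports no verdict.
The state is a dict: "time_s": time; "q": joint angles; "joint_velocities": joint speeds; "effort": joint torques, N m; "position": TCP position; "ee_rot": TCP orientation; "ft_force": force on the tool from outside, world axes, zero at the start; "moment": the same for the moment, N m; "opening": finger opening in mm.
Only numpy, scipy, OpenCV 4.12 (cv2) and the standard library are available. Lean on these libraries where they do the work, as an engineer would, in place of code of your own. Each camera call takes 0.05 s, during which the arm holds its last target.

## Working session

There is one attempt and no reset: what is moved stays moved. The work goes in short steps, Python scripts to look and compute and a tool call to move; the robot and the scene stay as the last step left them, time stands still between calls to the robot, and variables do not carry over. Pictures are saved under pics/ and viewed, and the job is handed in when it is done.

Besides the shell and the picture viewer there is one more tool, called after "Request:" by a JSON object that holds its "api" and its "payload". jog_arm: Moves the arm, as the interface text tells. Its arguments: {"type":"object","properties":{"rows":{"type":"array","items":{"type":"object","properties":{"offset":{"type":"array","items":{"type":"number"}},"yaw":{"type":"number"},"fingers":{"type":"number"}}}},"newtons":{"type":"number"}},"required":["rows"]}

```bash
ls; mkdir -p pics
python3 - <<'E'
from plant import status, optics, manip
import cv2
s=status.sense(); print(s); print(manip.finger_overhang)
for n in ["scene","top","wrist"]:
    c=optics.read_camera(n); cv2.imwrite(f"pics/{n}0.png",c["frame"]); print(n,c["intrinsics"].tolist(),c["camera_from_world"].round(3).tolist(), [k for k in c])
E
```

```text
pics
{'time_s': 0.0, 'q': array([ 1.23259164e+00,  3.53616941e-01,  1.63414609e+00,  2.62734870e-05,
        1.15518740e+00, -2.44563648e-03]), 'joint_velocities': array([ 0.00080647, -0.00035146, -0.00118689,  0.00176131,  0.00038511,
       -0.00096541]), 'effort': array([ 1.04910869e-03, -5.93838322e+01, -3.34223056e+01,  6.97704381e-02,
        2.32646515e-02, -1.29326859e-04]), 'position': array([205.78268154, 589.62505428, 215.97806365]), 'ee_rot': array([-1.57076898e+00,  1.35772102e-03,  1.23502667e+00]), 'ft_force': array([-0.06245864,  0.53387396, -0.68665702]), 'moment': array([-0.01271606, -0.08311325,  0.051402  ]), 'opening': 92.10786179006072}
25.0
scene [[385.74029895204575, 0.0, 325.2017792960885], [0.0, 385.74029895204575, 204.51941277831872], [0.0, 0.0, 1.0]] [[-0.385, 0.923, -0.003, 299.18], [-0.711, -0.294, 0.639, 298.654], [0.589, 0.248, 0.769, -1443.702], [0.0, 0.0, 0.0, 1.0]] ['frame', 'depth', 'intrinsics', 'camera_from_world']
top [[363.5484737134207, 0.0, 322.0871765721453], [0.0, 363.5484737134207, 199.229099242101], [0.0, 0.0, 1.0]] [[0.001, -1.0, 0.005, -79.082], [0.998, 0.001, 0.057, -533.303], [-0.057, 0.005, 0.998, -1309.869], [0.0, 0.0, 0.0, 1.0]] ['frame', 'depth', 'intrinsics', 'camera_from_world']
wrist [[293.5188978142064, 0.0, 320.27304292410224], [0.0, 293.5188978142064, 198.89103813271237], [0.0, 0.0, 1.0]] [[0.329, 0.944, -0.003, -622.994], [-0.91, 0.317, -0.268, 30.337], [-0.252, 0.091, 0.963, -391.444], [0.0, 0.0, 0.0, 1.0]] ['frame', 'depth', 'intrinsics', 'camera_from_world']
```

View pics/scene0.png

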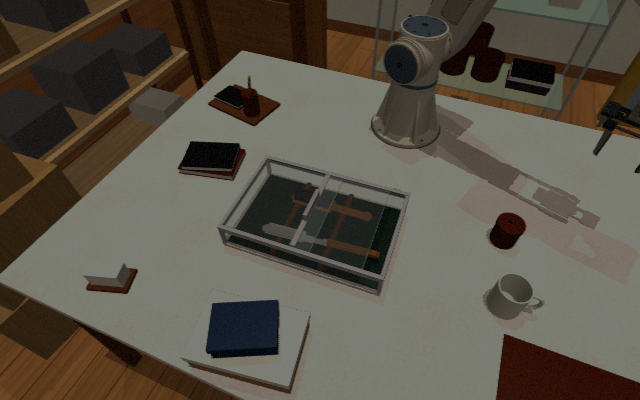

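View pics/top0.png

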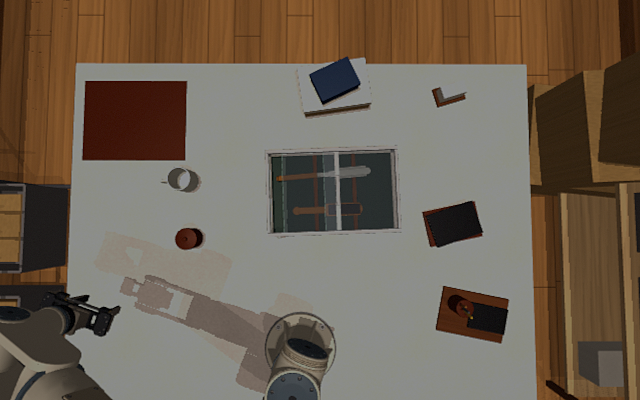

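View pics/wrist0.png

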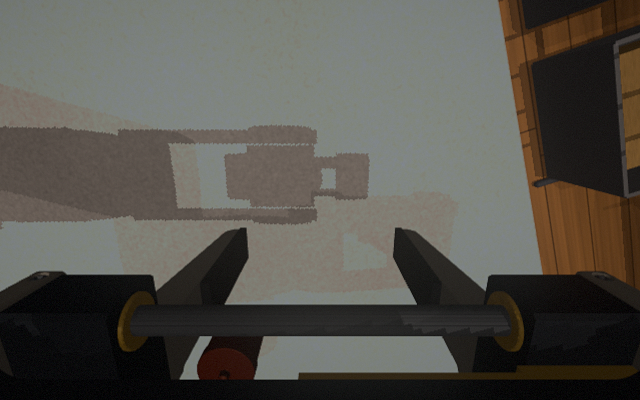

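```bash
cat > h.py <<'E'
import numpy as np, cv2
from plant import status, optics, manip
def ray(c,uv):
    K=c["intrinsics"];M=c["camera_from_world"];R=M[:3,:3];t=M[:3,3]
    d=np.array([(uv[0]-K[0,2])/K[0,0],-(uv[1]-K[1,2])/K[1,1],-1.]);
    return -R.T@t, R.T@d
def onz(c,uv,z):
    o,d=ray(c,uv); return o+d*(z-o[2])/d[2]
def proj(c,p):
    K=c["intrinsics"];M=c["camera_from_world"];q=M[:3,:3]@np.array(p,float)+M[:3,3]
    return K[0,2]+K[0,0]*q[0]/-q[2], K[1,2]+K[1,1]*(-q[1])/-q[2]
def crop(img,x0,y0,x1,y1,k,name):
    cv2.imwrite(name,cv2.resize(img[y0:y1,x0:x1],None,fx=k,fy=k,interpolation=cv2.INTER_CUBIC))
E
python3 - <<'E'
from h import *
import pickle
for n,b,k in [("top",(255,138,410,246),5),("scene",(215,150,415,296),4)]:
    c=optics.read_camera(n); pickle.dump(c,open(n+".pkl","wb"))
    im=cv2.convertScaleAbs(c["frame"],alpha=1.8); crop(im,*b,k,f"pics/{n}1.png")
E
```

```text
(no output)
```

View pics/top1.png

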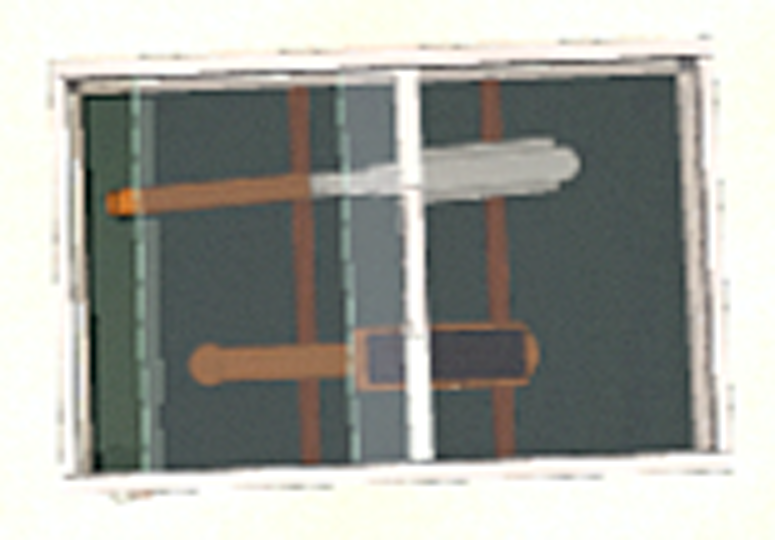

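View pics/scene1.png

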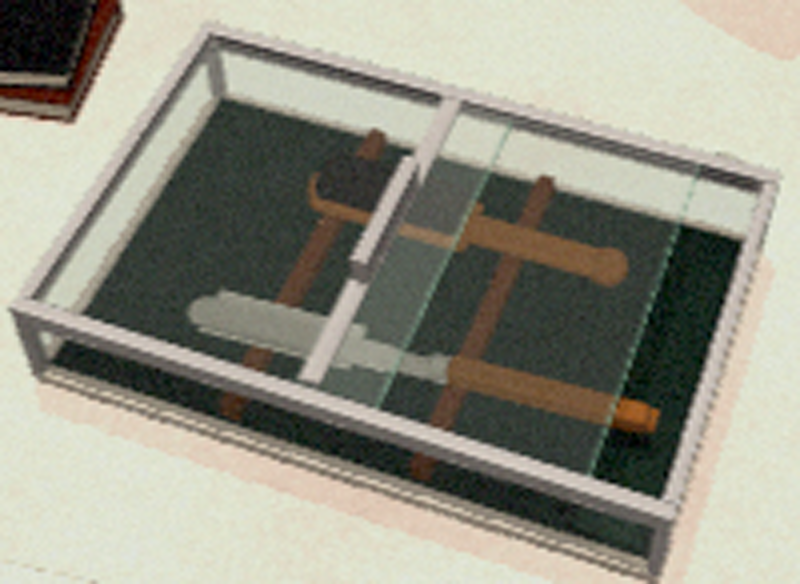

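```bash
cat >> h.py <<'E'
import pickle
def fit(W,L):
    # rigid 2D L->W
    W=np.array(W)[:,:2];L=np.array(L,float);mw,ml=W.mean(0),L.mean(0)
    H=(L-ml).T@(W-mw);a=np.arctan2(H[0,1]-H[1,0],H[0,0]+H[1,1])
    R=np.array([[np.cos(a),-np.sin(a)],[np.sin(a),np.cos(a)]]);t=mw-R@ml
    return a,t,(W-(L@R.T+t))
E
python3 - <<'E'
from h import *
s=pickle.load(open("scene.pkl","rb"));t=pickle.load(open("top.pkl","rb"))
P=[(205,24),(780,176),(670,518),(12,308)]
L=[(-150,-230),(-150,230),(150,230),(150,-230)]
W=[onz(s,((u-1.5)/4+215,(v-1.5)/4+150),88) for u,v in P]
a,tt,r=fit(W,L);print(a,tt);print(r.round(1))
R=np.array([[np.cos(a),-np.sin(a)],[np.sin(a),np.cos(a)]])
w=lambda x,y,z:(*(R@[x,y]+tt),z)
im=cv2.convertScaleAbs(t["frame"],alpha=1.5)[138:246,255:410];im=cv2.resize(im,None,fx=5,fy=5,interpolation=cv2.INTER_CUBIC)
im2=cv2.convertScaleAbs(s["frame"],alpha=1.8)[150:296,215:415];im2=cv2.resize(im2,None,fx=4,fy=4,interpolation=cv2.INTER_CUBIC)
def poly(pts,col):
    for c,img,o,k in((t,im,(255,138),5),(s,im2,(215,150),4)):
        q=np.array([[(u-o[0])*k+k/2,(v-o[1])*k+k/2] for u,v in [proj(c,w(*p)) for p in pts]]).astype(np.int32)
        cv2.polylines(img,[q],True,col,1)
poly([(x,y,88) for x,y in L],(0,0,255))
poly([(-138,-220,88),(-138,220,88),(138,220,88),(138,-220,88)],(255,0,0))
poly([(-138,-220,14),(-138,220,14),(138,220,14),(138,-220,14)],(0,255,255))
poly([(-138,30,80),(138,30,80)],(0,255,0))
cv2.imwrite("pics/ov_t.png",im);cv2.imwrite("pics/ov_s.png",im2)
E
```

```text
0.03763146370402589 [ 565.7247834  -113.65480761]
[[ 2.8  1.7]
 [ 2.8 -0.9]
 [-3.  -3.2]
 [-2.6  2.4]]
```

View pics/ov_t.png

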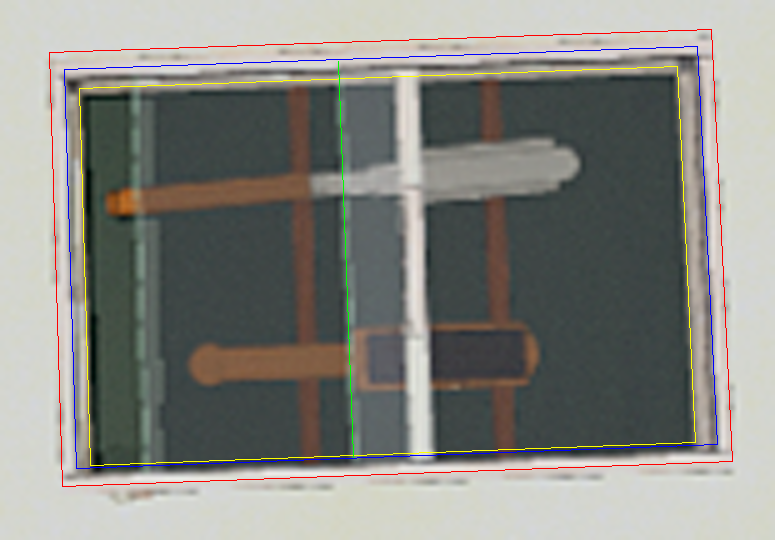

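View pics/ov_s.png

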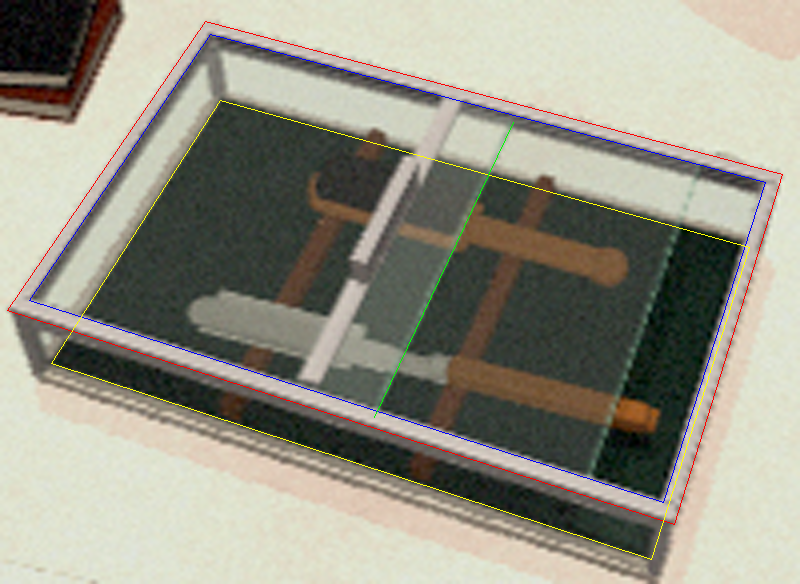

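```bash
cat >> h.py <<'E'
A=0.0376;T=np.array([563.7,-113.7])
RC=np.array([[np.cos(A),-np.sin(A)],[np.sin(A),np.cos(A)]])
def case(p): return np.r_[(RC.T@(np.array(p)[:2]-T)),p[2]]
def world(x,y,z): return np.r_[RC@[x,y]+T,z]
E
python3 - <<'E'
from h import *
s=pickle.load(open("scene.pkl","rb"));t=pickle.load(open("top.pkl","rb"))
ct=lambda u,v:((u-2)/5+255,(v-2)/5+138)
cs=lambda u,v:((u-1.5)/4+215,(v-1.5)/4+150)
def show(n,c,uv,z): p=onz(c,uv,z); print(n,p.round(1),"case",case(p).round(1))
show("sash rear top",t,ct(132,85),86);show("sash rear top",t,ct(148,468),86)
show("sash rear sc",s,cs(698,165),86);show("sash rear sc",s,cs(590,472),86)
show("pane edge t",t,ct(342,90),80);show("pane edge t",t,ct(354,460),80)
show("pull s",s,cs(409,158),114);show("pull s",s,cs(357,265),114)
show("pull t",t,ct(412,258),114)
show("hend t",t,ct(107,203),39);show("hneck t",t,ct(311,185),39);show("btip t",t,ct(579,164),34)
show("hend s",s,cs(657,414),44);show("hneck s",s,cs(448,371),44);show("btip s",s,cs(190,313),34)
m=np.array([(x,y) for y in range(400) for x in range(640)])
d=t["depth"]
for u in range(330,348): print(u,[round(float(d[v,u]),0) for v in (175,184,190,195,200,210)],end=";")
E
```

```text
sash rear top [684.4  64.7  86. ] case [127.4 173.7  86. ]
sash rear top [419.3  51.7  86. ] case [-138.   170.7   86. ]
sash rear sc [420.5  52.   86. ] case [-136.9  170.9   86. ]
sash rear sc [691.2  63.3  86. ] case [134.  172.1  86. ]
pane edge t [682.3 -81.2  80. ] case [119.7  28.   80. ]
pane edge t [424.8 -89.7  80. ] case [-137.9   29.2   80. ]
pull s [ 517.2 -133.5  114. ] case [-47.3 -18.1 114. ]
pull s [ 617.9 -127.5  114. ] case [ 53.7 -15.8 114. ]
pull t [ 561.8 -128.4  114. ] case [ -2.5 -14.6 114. ]
hend t [607.4  87.1  39. ] case [ 51.3 199.   39. ]
hneck t [620.7 -59.3  39. ] case [59.  52.2 39. ]
btip t [ 636.8 -252.8   34. ] case [  67.9 -141.8   34. ]
hend s [607.5  84.7  44. ] case [ 51.3 196.6  44. ]
hneck s [629.1 -57.5  44. ] case [67.5 53.7 44. ]
btip s [ 647.3 -248.7   34. ] case [  78.5 -138.    34. ]
330 [1260.0, 1259.0, 1253.0, 1259.0, 1251.0, 1255.0];331 [1261.0, 1261.0, 1257.0, 1257.0, 1258.0, 1251.0];332 [1260.0, 1256.0, 1258.0, 1253.0, 1254.0, 1252.0];333 [1258.0, 1260.0, 1256.0, 1253.0, 1254.0, 1259.0];334 [1259.0, 1255.0, 1254.0, 1257.0, 1253.0, 1257.0];335 [1258.0, 1257.0, 1256.0, 1259.0, 1256.0, 1254.0];336 [1255.0, 1230.0, 1243.0, 1253.0, 1249.0, 1253.0];337 [1253.0, 1230.0, 1230.0, 1229.0, 1222.0, 1249.0];338 [1252.0, 1230.0, 1231.0, 1227.0, 1227.0, 1251.0];339 [1250.0, 1230.0, 1229.0, 1228.0, 1227.0, 1252.0];340 [1264.0, 1257.0, 1253.0, 1254.0, 1225.0, 1248.0];341 [1262.0, 1262.0, 1265.0, 1262.0, 1264.0, 1254.0];342 [1266.0, 1263.0, 1259.0, 1258.0, 1262.0, 1262.0];343 [1263.0, 1259.0, 1261.0, 1262.0, 1260.0, 1258.0];344 [1265.0, 1262.0, 1266.0, 1262.0, 1261.0, 1254.0];345 [1264.0, 1263.0, 1259.0, 1262.0, 1259.0, 1259.0];346 [1265.0, 1263.0, 1259.0, 1262.0, 1257.0, 1263.0];347 [1272.0, 1264.0, 1259.0, 1257.0, 1263.0, 1260.0];
```

Request:
{"api": "jog_arm", "payload": {"rows": [{"offset": [-43,0,-44],"yaw": 0,"fingers": 60},{"offset": [-43,0,-44],"yaw": 0,"fingers": 60},{"offset": [-43,0,-44],"yaw": 0,"fingers": 60},{"offset": [-43,0,-44],"yaw": 0,"fingers": 60},{"offset": [-43,0,-44],"yaw": 0,"fingers": 60}]}}

```text
time_s: 0.88
position: [343.4, 312.9, 216.8]
ee_rot: [-1.571, -0.001, 1.235]
ft_force: [1.3, 0.0, 0.4]
opening: 60.1
```

Request:
{"api": "jog_arm", "payload": {"rows": [{"offset": [-43,0,-44],"yaw": 0,"fingers": 60},{"offset": [-43,0,-44],"yaw": 0,"fingers": 60},{"offset": [-43,0,-44],"yaw": 0,"fingers": 60},{"offset": [-43,0,-44],"yaw": 0,"fingers": 60},{"offset": [-43,0,-44],"yaw": 0,"fingers": 60}]}}

```text
time_s: 1.5
position: [480.4, 37.1, 216.9]
ee_rot: [-1.571, -0.0, 1.235]
ft_force: [0.7, 1.0, 0.1]
opening: 59.9
```

Request:
{"api": "jog_arm", "payload": {"rows": [{"offset": [-43,0,-44],"yaw": 0,"fingers": 60},{"offset": [-43,0,-44],"yaw": 0,"fingers": 60},{"offset": [0,0,0],"yaw": -0.187,"fingers": 60},{"offset": [0,0,0],"yaw": -0.186,"fingers": 60},{"offset": [0,0,0],"yaw": 0,"fingers": 60}]}}

```text
time_s: 2.12
position: [534.3, -71.3, 216.6]
ee_rot: [-1.571, -0.0, 1.606]
ft_force: [-0.6, 0.0, 0.4]
opening: 59.7
```

Request:
{"api": "jog_arm", "payload": {"rows": [{"offset": [-59,0,-15],"yaw": 0,"fingers": 60},{"offset": [0,33,-13.5],"yaw": 0,"fingers": 60},{"offset": [0,33,0],"yaw": 0,"fingers": 60},{"offset": [0,0,0],"yaw": 0,"fingers": 60}]}}

```text
time_s: 2.62
position: [563.3, -128.4, 148.5]
ee_rot: [-1.566, -0.001, 1.604]
ft_force: [-0.7, 0.9, 0.5]
opening: 59.7
```

Run:
```python
from h import *
print(status.sense()["position"])
c=optics.read_camera("wrist"); cv2.imwrite("pics/w2.png",cv2.convertScaleAbs(c["frame"],alpha=1.5))
```

```text
[ 563.29713424 -128.40080233  148.53867765]
```

View pics/w2.png

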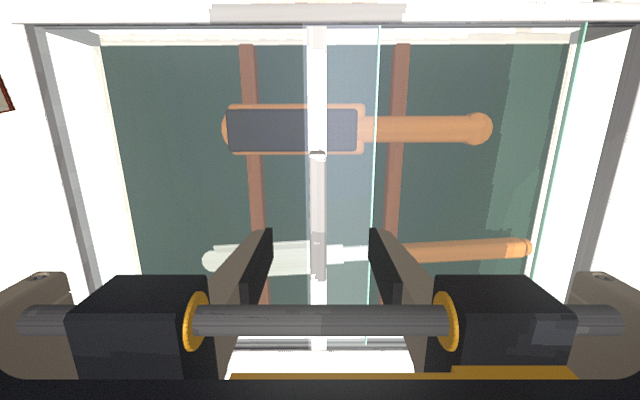

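The pull (col ~318) lies centred between the fingers (cols 270 and 370). Descend and grip it.

Request:
{"api": "jog_arm", "payload": {"rows": [{"offset": [0,20,0],"yaw": 0,"fingers": 50},{"offset": [0,10.5,0],"yaw": 0,"fingers": 30},{"offset": [0,0,0],"yaw": 0,"fingers": 8},{"offset": [0,0,0],"yaw": 0,"fingers": 8},{"offset": [0,0,0],"yaw": 0,"fingers": 8}], "newtons": 15}}

```text
time_s: 3.3
position: [565.6, -129.1, 120.9]
ee_rot: [-1.572, 0.0, 1.608]
ft_force: [0.5, 0.6, 0.1]
opening: 12.3
```

Request:
{"api": "jog_arm", "payload": {"rows": [{"offset": [-10,0,0],"yaw": 0,"fingers": 8},{"offset": [-15,0,0],"yaw": 0,"fingers": 8},{"offset": [-15,0,0],"yaw": 0,"fingers": 8},{"offset": [-15,0,0],"yaw": 0,"fingers": 8},{"offset": [-15,0,0],"yaw": 0,"fingers": 8}]}}

```text
time_s: 3.92
position: [567.7, -200.2, 120.1]
ee_rot: [-1.571, 0.0, 1.608]
ft_force: [-0.6, 0.2, 0.1]
opening: 8.2
```

Request:
{"api": "jog_arm", "payload": {"rows": [{"offset": [-15,0,0],"yaw": 0,"fingers": 8},{"offset": [-15,0,0],"yaw": 0,"fingers": 8},{"offset": [-15,0,0],"yaw": 0,"fingers": 8},{"offset": [-15,0,0],"yaw": 0,"fingers": 8},{"offset": [-8,0,0],"yaw": 0,"fingers": 8}]}}

```text
time_s: 4.55
position: [570.3, -267.9, 120.1]
ee_rot: [-1.571, 0.0, 1.607]
ft_force: [-0.4, -0.3, -0.0]
opening: 8.2
```

Request:
{"api": "jog_arm", "payload": {"rows": [{"offset": [-2,0,0],"yaw": 0,"fingers": 8},{"offset": [-2,0,0],"yaw": 0,"fingers": 8},{"offset": [0,0,0],"yaw": 0,"fingers": 8}]}}

```text
time_s: 4.92
position: [570.4, -270.6, 120.2]
ee_rot: [-1.571, -0.0, 1.608]
ft_force: [-0.9, 0.4, 0.6]
opening: 8.3
```

Run:
```python
from h import *
c=optics.read_camera("wrist"); cv2.imwrite("pics/w3.png",cv2.convertScaleAbs(c["frame"],alpha=1.5))
c=optics.read_camera("scene"); crop(cv2.convertScaleAbs(c["frame"],alpha=1.5),200,100,430,300,3,"pics/s3.png")
```

```text
(no output)
```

View pics/w3.png

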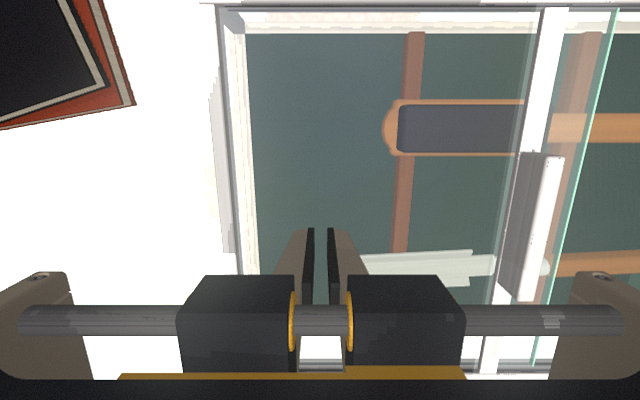

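View pics/s3.png

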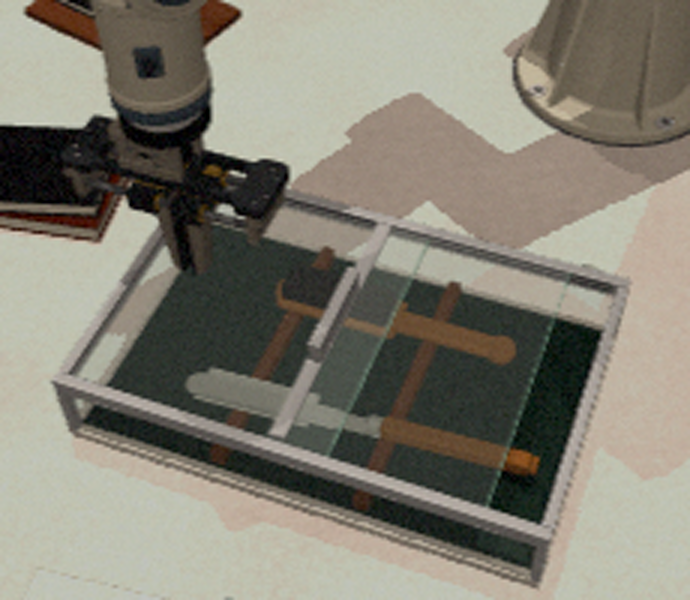

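Run:
```python
from h import *
st=status.sense();print(st["position"],st["ee_rot"],st["opening"])
c=optics.read_camera("scene")
print("tip proj",[(np.array(proj(c,(570.4,-270.6,z)))-[200,100])*3 for z in (95,120)])
v,u=100+265//3,200+187//3
for uu,vv in [(187,262),(187,240),(190,220)]:
    U,V=200+uu//3,100+vv//3
    d=c["depth"][V,U];o,r=ray(c,(U,V));print((o+r*d).round(0))
w=optics.read_camera("wrist")
for U,V in [(308,235),(308,260),(333,235)]:
    d=w["depth"][V,U];o,r=ray(w,(U,V));print((o+r*d).round(0))
# pull
for U,V in [(545,165),(530,285),(540,220)]:
    d=w["depth"][V,U];o,r=ray(w,(U,V));p=o+r*d;print("pull",p.round(0),case(p).round(0), onz(w,(U,V),114).round(0))
```

```text
[ 570.41231462 -270.54278385  120.21431176] [-1.57076762e+00 -4.22762712e-05  1.60835704e+00] 8.22187034687661
tip proj [array([196.68244526, 278.23790348]), array([193.42597951, 260.53240157])]
[ 577. -274.  124.]
[ 582. -266.  161.]
[ 602. -245.  215.]
[ 560. -279.  131.]
[ 560. -278.  161.]
[ 559. -265.  131.]
pull [ 517. -139.  113.] [-48. -23. 113.] [ 517. -140.  114.]
pull [ 598. -129.  113.] [ 33. -17. 113.] [ 597. -130.  114.]
pull [ 551. -134.  114.] [-13. -20. 114.] [ 551. -134.  114.]
```

Run:
```python
from h import *
c=optics.read_camera("scene");w=optics.read_camera("wrist")
for n,c in(("s",c),("w",w)):
    K=c["intrinsics"];M=c["camera_from_world"]
    V,U=np.mgrid[0:400,0:640];d=c["depth"]
    dd=np.stack([(U-K[0,2])/K[0,0],-(V-K[1,2])/K[1,1],-np.ones(U.shape)],-1)*d[...,None]
    P=(dd-M[:3,3])@M[:3,:3]
    m=(d>0)&(abs(P[...,0]-570)<25)&(abs(P[...,1]+270)<20)&(P[...,2]>90)&(P[...,2]<200)
    h,e=np.histogram(P[...,2][m],np.arange(90,200,4));print(n,h)
    lo=m&(P[...,2]<np.percentile(P[...,2][m],8));print(P[lo][:12].round(0).tolist())
    m2=(d>0)&(abs(P[...,0]-570)<200)&(abs(P[...,1]+113)<100)&(P[...,2]>60);
    hh,e=np.histogram(P[...,2][m2],np.arange(60,125,3));print(hh)
```

```text
s [ 0  0  0  0  0  0  4  8 11 12 13 13 15 14 12 18 14 12 19 14 12 11 13  9
  2  5  3]
[[572.0, -274.0, 124.0], [580.0, -285.0, 123.0], [576.0, -275.0, 123.0], [570.0, -276.0, 117.0], [567.0, -255.0, 122.0], [582.0, -285.0, 121.0], [583.0, -281.0, 123.0], [576.0, -275.0, 119.0], [580.0, -284.0, 115.0], [582.0, -279.0, 119.0], [582.0, -275.0, 121.0], [578.0, -275.0, 117.0]]
[  34   44   16   26   38  445 1203 1015 2426  776   99   17   13   10
   13   10   27   80   31    0    0]
w [  0   0   0   0   0   0  16 121 111 115 118 138 143 195 223 189 211 246
 307 303 314 202 563  97  87  74  41]
[[560.0, -280.0, 117.0], [560.0, -279.0, 117.0], [560.0, -278.0, 117.0], [560.0, -278.0, 117.0], [560.0, -277.0, 116.0], [560.0, -276.0, 118.0], [560.0, -276.0, 117.0], [559.0, -268.0, 118.0], [559.0, -267.0, 118.0], [560.0, -267.0, 117.0], [560.0, -266.0, 117.0], [559.0, -265.0, 118.0]]
[    0     0     0     0     0   766 27596  2080 28795  5133   986   395
   427   440   467   502   522  2655   179     0     0]
```

The fingers closed on air. Both depth images put the fingertips at about z≈115 with the TCP at 120, so the tips are only ~5 mm ahead of the reported TCP, not 25. I'll go back and grip the pull 20 mm lower.

Request:
{"api": "jog_arm", "payload": {"rows": [{"offset": [10,-30,0],"yaw": 0,"fingers": 50},{"offset": [45,0,0],"yaw": 0,"fingers": 50},{"offset": [45,0,0],"yaw": 0,"fingers": 50},{"offset": [41,0,0],"yaw": 0,"fingers": 50},{"offset": [0,0,0],"yaw": 0,"fingers": 50}]}}

```text
time_s: 5.85
position: [564.9, -127.6, 150.3]
ee_rot: [-1.571, -0.0, 1.611]
ft_force: [0.7, -0.6, -0.1]
opening: 50.3
```

Request:
{"api": "jog_arm", "payload": {"rows": [{"offset": [0,25,0],"yaw": 0,"fingers": 50},{"offset": [0,20,0],"yaw": 0,"fingers": 50},{"offset": [0,7,0],"yaw": 0,"fingers": 50},{"offset": [0,0,0],"yaw": 0,"fingers": 50}]}}

```text
time_s: 6.35
position: [565.1, -130.5, 98.0]
ee_rot: [-1.57, -0.0, 1.608]
ft_force: [0.1, -0.1, 0.2]
opening: 49.8
```

Run:
```python
from h import *
print(status.sense()["position"],status.sense()["ft_force"])
c=optics.read_camera("wrist"); cv2.imwrite("pics/w4.png",cv2.convertScaleAbs(c["frame"],alpha=1.5))
```

```text
[ 565.07633454 -130.53312663   98.03493465] [ 0.09636974 -0.12553977  0.15036704]
```

View pics/w4.png

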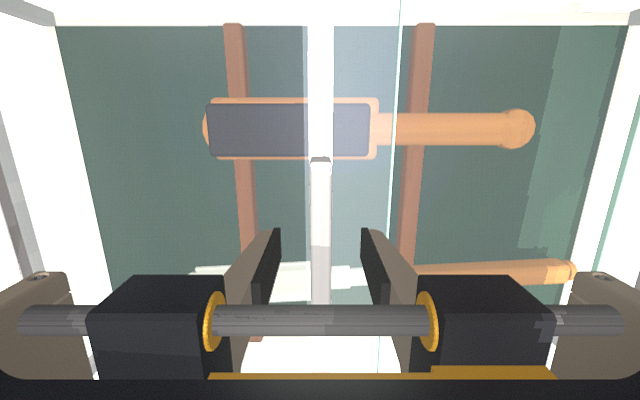

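Request:
{"api": "jog_arm", "payload": {"rows": [{"offset": [0,0,0],"yaw": 0,"fingers": 6},{"offset": [0,0,0],"yaw": 0,"fingers": 6},{"offset": [0,0,0],"yaw": 0,"fingers": 6},{"offset": [0,0,0],"yaw": 0,"fingers": 6},{"offset": [0,0,0],"yaw": 0,"fingers": 6}], "newtons": 15}}

```text
time_s: 7.02
position: [565.2, -130.0, 98.3]
ee_rot: [-1.571, 0.0, 1.608]
ft_force: [-0.4, 0.4, 1.6]
opening: 11.8
```

Request:
{"api": "jog_arm", "payload": {"rows": [{"offset": [-8,0,0],"yaw": 0,"fingers": 6},{"offset": [-15,0,0],"yaw": 0,"fingers": 6},{"offset": [-15,0,0],"yaw": 0,"fingers": 6}]}}

```text
time_s: 7.4
position: [566.7, -169.2, 98.3]
ee_rot: [-1.571, 0.0, 1.608]
ft_force: [-1.3, 1.7, 4.0]
opening: 11.8
```

Request:
{"api": "jog_arm", "payload": {"rows": [{"offset": [-15,0,0],"yaw": 0,"fingers": 6},{"offset": [-20,0,0],"yaw": 0,"fingers": 6},{"offset": [-20,0,0],"yaw": 0,"fingers": 6},{"offset": [-20,0,0],"yaw": 0,"fingers": 6},{"offset": [-15,0,0],"yaw": 0,"fingers": 6}]}}

```text
time_s: 8.02
position: [570.1, -259.7, 98.3]
ee_rot: [-1.571, 0.0, 1.607]
ft_force: [1.1, 2.1, 4.7]
opening: 12.3
```

Request:
{"api": "jog_arm", "payload": {"rows": [{"offset": [-6,0,0],"yaw": 0,"fingers": 6},{"offset": [-4,0,0],"yaw": 0,"fingers": 6},{"offset": [-2,0,0],"yaw": 0,"fingers": 6},{"offset": [0,0,0],"yaw": 0,"fingers": 6}]}}

```text
time_s: 8.52
position: [570.6, -270.9, 98.4]
ee_rot: [-1.571, 0.001, 1.608]
ft_force: [-0.0, -0.5, 4.5]
opening: 12.0
```

Request:
{"api": "jog_arm", "payload": {"rows": [{"offset": [-1,0,0],"yaw": 0,"fingers": 6},{"offset": [-1,0,0],"yaw": 0,"fingers": 6},{"offset": [0,0,0],"yaw": 0,"fingers": 6}]}}

```text
time_s: 8.9
position: [570.6, -272.3, 98.3]
ee_rot: [-1.571, 0.0, 1.608]
ft_force: [0.1, 1.0, 5.2]
opening: 12.1
```

Request:
{"api": "jog_arm", "payload": {"rows": [{"offset": [-1,0,0],"yaw": 0,"fingers": 6},{"offset": [-1,0,0],"yaw": 0,"fingers": 6},{"offset": [0,0,0],"yaw": 0,"fingers": 6}]}}

```text
time_s: 9.28
position: [570.7, -274.2, 98.4]
ee_rot: [-1.571, 0.0, 1.608]
ft_force: [-0.6, 0.7, 6.1]
opening: 11.9
```

Request:
{"api": "jog_arm", "payload": {"rows": [{"offset": [-1,0,0],"yaw": 0,"fingers": 6},{"offset": [-1,0,0],"yaw": 0,"fingers": 6},{"offset": [0,0,0],"yaw": 0,"fingers": 6}]}}

```text
time_s: 9.65
position: [570.7, -274.3, 98.3]
ee_rot: [-1.571, -0.003, 1.607]
ft_force: [0.0, 10.5, 8.4]
opening: 11.8
```

Run:
```python
from h import *
c=optics.read_camera("wrist"); cv2.imwrite("pics/w5.png",cv2.convertScaleAbs(c["frame"],alpha=1.5))
c=optics.read_camera("top"); crop(cv2.convertScaleAbs(c["frame"],alpha=1.5),255,138,410,246,5,"pics/t5.png")
```

```text
(no output)
```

View pics/w5.png

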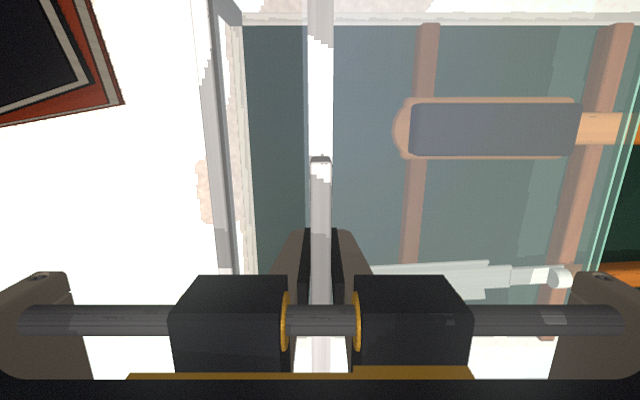

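View pics/t5.png

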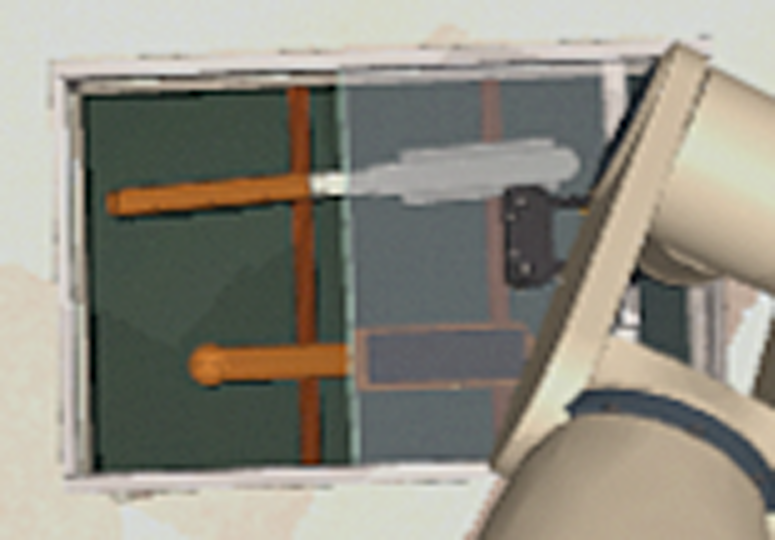

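Request:
{"api": "jog_arm", "payload": {"rows": [{"offset": [0,0,0],"yaw": 0,"fingers": 40},{"offset": [0,0,0],"yaw": 0,"fingers": 40},{"offset": [0,-20,0],"yaw": 0,"fingers": 50},{"offset": [0,-40,0],"yaw": 0,"fingers": 50},{"offset": [0,-40,0],"yaw": 0,"fingers": 50}]}}

```text
time_s: 10.38
position: [570.5, -276.2, 200.4]
ee_rot: [-1.571, 0.0, 1.608]
ft_force: [1.2, -0.4, 0.5]
opening: 50.2
```

Run:
```python
from h import *
for n in("top","scene"):
    c=optics.read_camera(n);pickle.dump(c,open(n+"6.pkl","wb"))
    hsv=cv2.cvtColor(c["frame"],cv2.COLOR_BGR2HSV)
    m=cv2.inRange(hsv,(5,120,60),(22,255,255))
    if n=="top": r=np.s_[165:185,270:325]
    else: r=np.s_[225:262,315:390]
    mm=np.zeros_like(m);mm[r]=m[r]
    k,l,st,ce=cv2.connectedComponentsWithStats(mm);i=1+st[1:,4].argmax()
    ys,xs=np.where(l==i);print(n,st[i])
    vx,vy,x0,y0=cv2.fitLine(np.c_[xs,ys].astype(np.float32),cv2.DIST_L2,0,.01,.01).ravel()
    tt=(xs-x0)*vx+(ys-y0)*vy
    for q in (tt.min(),tt.max()):
        for z in(39,44,48):
            p=onz(c,(x0+q*vx,y0+q*vy),z);print(q.round(1),z,p.round(1),case(p).round(1))
    K=c["intrinsics"];M=c["camera_from_world"]
    d=c["depth"][ys,xs];dd=np.c_[(xs-K[0,2])/K[0,0],-(ys-K[1,2])/K[1,1],-np.ones(len(xs))]*d[:,None]
    P=(dd-M[:3,3])@M[:3,:3];print("depth med z",np.median(P[:,2]),np.percentile(P,[2,50,98],axis=0).round(0).tolist())
    im=cv2.convertScaleAbs(c["frame"],alpha=1.5);im[l==i]=(255,0,255)
    crop(im,*((255,138,410,246,5) if n=="top" else (215,130,415,296,3)),f"pics/m6{n}.png")
```

```text
top [276 165  42  20 257]
-24.2 39 [606.4  87.3  39. ] [ 50.2 199.2  39. ]
-24.2 44 [605.8  86.7  44. ] [ 49.6 198.6  44. ]
-24.2 48 [605.3  86.2  48. ] [ 49.1 198.2  48. ]
17.1 39 [622.8 -60.   39. ] [61.  51.5 39. ]
17.1 44 [622.1 -60.   44. ] [60.4 51.4 44. ]
17.1 48 [621.6 -60.1  48. ] [59.9 51.4 48. ]
depth med z 45.72834176166142 [[588.0, -57.0, 13.0], [614.0, -7.0, 46.0], [653.0, 83.0, 52.0]]
scene [327 238  53  20 281]
-26.5 39 [619.8 -59.9  39. ] [58.1 51.7 39. ]
-26.5 44 [623.  -58.6  44. ] [61.3 52.9 44. ]
-26.5 48 [625.5 -57.5  48. ] [63.9 53.8 48. ]
26.8 39 [607.2  84.7  39. ] [ 50.9 196.7  39. ]
26.8 44 [610.5  85.2  44. ] [ 54.2 197.   44. ]
26.8 48 [613.   85.6  48. ] [ 56.8 197.3  48. ]
depth med z 46.84039727001734 [[607.0, -55.0, 42.0], [618.0, 15.0, 47.0], [629.0, 83.0, 50.0]]
```

View pics/m6top.png

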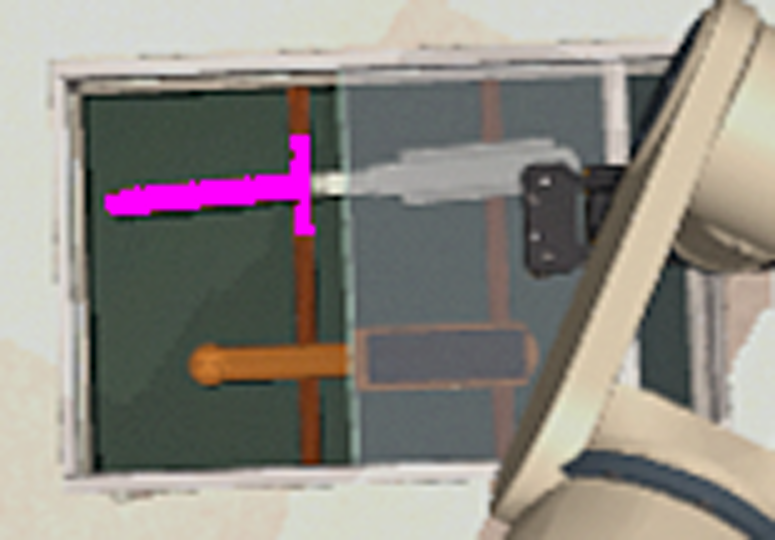

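View pics/m6scene.png

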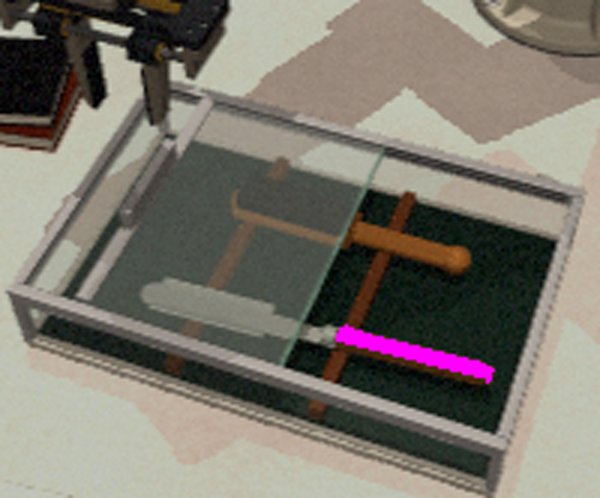

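Request:
{"api": "jog_arm", "payload": {"rows": [{"offset": [40,0,-6],"yaw": 0,"fingers": 50},{"offset": [56,0,-9],"yaw": 0,"fingers": 50},{"offset": [60,0,-9],"yaw": 0,"fingers": 50},{"offset": [60,0,-9],"yaw": 0,"fingers": 50},{"offset": [60,0,-9],"yaw": 0,"fingers": 50}]}}

```text
time_s: 11.1
position: [602.2, 3.2, 198.6]
ee_rot: [-1.571, 0.0, 1.608]
ft_force: [1.3, -0.4, -0.1]
opening: 50.0
```

Request:
{"api": "jog_arm", "payload": {"rows": [{"offset": [59,0,-9],"yaw": 0,"fingers": 45},{"offset": [0,0,0],"yaw": 0.187,"fingers": 45},{"offset": [0,0,0],"yaw": 0.187,"fingers": 45},{"offset": [0,0,0],"yaw": 0.187,"fingers": 45},{"offset": [0,0,0],"yaw": 0.187,"fingers": 45}]}}

```text
time_s: 11.72
position: [608.9, 60.7, 198.4]
ee_rot: [-1.571, 0.0, 0.854]
ft_force: [-0.4, 0.5, -0.1]
opening: 45.0
```

Request:
{"api": "jog_arm", "payload": {"rows": [{"offset": [0,0,0],"yaw": 0.187,"fingers": 45},{"offset": [0,0,0],"yaw": 0.187,"fingers": 45},{"offset": [0,0,0],"yaw": 0.187,"fingers": 45},{"offset": [0,0,0],"yaw": 0.187,"fingers": 45},{"offset": [0,0,0],"yaw": 0,"fingers": 45}]}}

```text
time_s: 12.35
position: [609.0, 60.6, 198.4]
ee_rot: [-1.571, -0.0, 0.113]
ft_force: [-0.6, 0.8, -0.2]
opening: 45.0
```

Request:
{"api": "jog_arm", "payload": {"rows": [{"offset": [1,30,0],"yaw": 0.016,"fingers": 45},{"offset": [0.5,40,0],"yaw": 0,"fingers": 45},{"offset": [0,20,0],"yaw": 0,"fingers": 45},{"offset": [0,0,0],"yaw": 0,"fingers": 45}]}}

```text
time_s: 12.85
position: [609.3, 60.7, 106.8]
ee_rot: [-1.571, 0.003, 0.1]
ft_force: [0.2, 0.3, 0.9]
opening: 44.7
```

Run:
```python
from h import *
p=status.sense()["position"];print(p,status.sense()["ee_rot"])
c=optics.read_camera("wrist"); cv2.imwrite("pics/w7.png",cv2.convertScaleAbs(c["frame"],alpha=1.5))
c=optics.read_camera("scene"); crop(cv2.convertScaleAbs(c["frame"],alpha=1.5),250,90,430,290,3,"pics/s7.png")
K=c["intrinsics"];M=c["camera_from_world"]
V,U=np.mgrid[0:400,0:640];d=c["depth"]
dd=np.stack([(U-K[0,2])/K[0,0],-(V-K[1,2])/K[1,1],-np.ones(U.shape)],-1)*d[...,None]
P=(dd-M[:3,3])@M[:3,:3]
dx=P[...,:2]-p[:2]; ok=(d>0)&(abs(dx[...,0])<130)&(abs(dx[...,1])<60)&(P[...,2]>92)
for z in range(90,230,5):
    m=ok&(P[...,2]>=z)&(P[...,2]<z+5)
    if m.sum():print(z,m.sum(),np.percentile(dx[m],[3,97],axis=0).round(0).tolist())
```

```text
[609.33370783  60.71521302 106.7595652 ] [-1.57086525  0.00323531  0.09974246]
105 1 [[38.0, -2.0], [38.0, -2.0]]
110 6 [[34.0, 1.0], [39.0, 12.0]]
115 6 [[38.0, -4.0], [40.0, 11.0]]
150 3 [[-22.0, -4.0], [-20.0, 1.0]]
155 8 [[-22.0, -13.0], [-18.0, 3.0]]
160 10 [[-21.0, -11.0], [-18.0, 3.0]]
165 5 [[-20.0, -9.0], [-19.0, 5.0]]
190 5 [[84.0, 9.0], [88.0, 33.0]]
195 36 [[85.0, -19.0], [93.0, 38.0]]
200 44 [[-26.0, -28.0], [92.0, 37.0]]
205 52 [[-31.0, -29.0], [92.0, 33.0]]
210 38 [[-26.0, -32.0], [51.0, 33.0]]
215 193 [[-29.0, -26.0], [96.0, 35.0]]
220 43 [[27.0, -20.0], [98.0, 38.0]]
225 58 [[24.0, -13.0], [100.0, 37.0]]
```

View pics/w7.png

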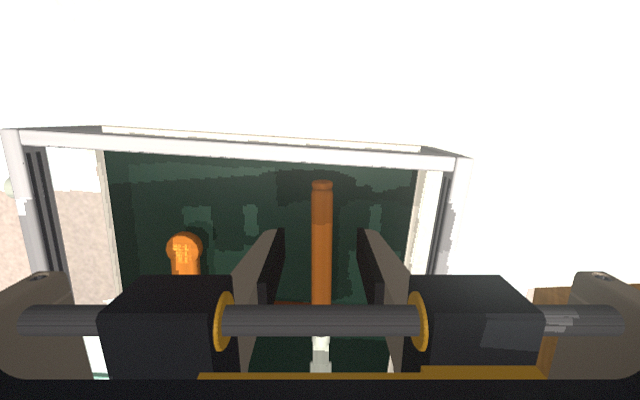

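View pics/s7.png

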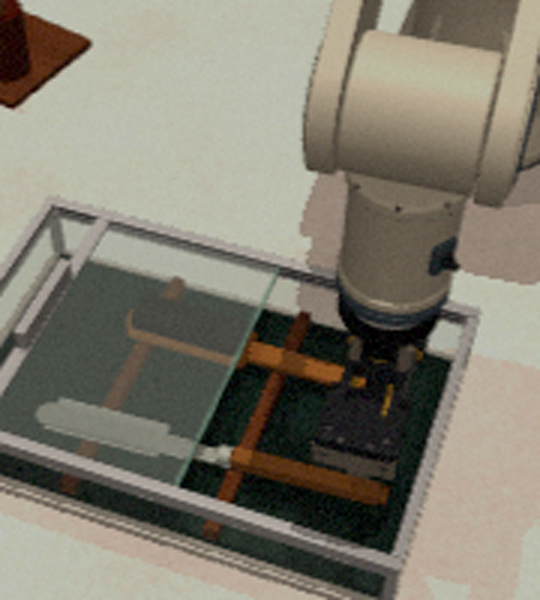

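Request:
{"api": "jog_arm", "payload": {"rows": [{"offset": [0,25,0],"yaw": 0,"fingers": 45},{"offset": [0,25,0],"yaw": 0,"fingers": 45},{"offset": [0,18,0],"yaw": 0,"fingers": 45},{"offset": [0,9,0],"yaw": 0,"fingers": 45},{"offset": [0,0,0],"yaw": 0,"fingers": 45}]}}

```text
time_s: 13.58
position: [610.6, 61.0, 31.2]
ee_rot: [-1.571, 0.0, 0.096]
ft_force: [1.3, -0.2, 0.0]
opening: 45.1
```

Request:
{"api": "jog_arm", "payload": {"rows": [{"offset": [0,0,0],"yaw": 0,"fingers": 10},{"offset": [0,0,0],"yaw": 0,"fingers": 10},{"offset": [0,0,0],"yaw": 0,"fingers": 10},{"offset": [0,0,0],"yaw": 0,"fingers": 10}], "newtons": 4}}

```text
time_s: 14.08
position: [610.6, 61.0, 31.4]
ee_rot: [-1.571, -0.0, 0.096]
ft_force: [-0.1, 0.2, 0.1]
opening: 17.9
```

Run:
```python
from h import *
s=status.sense();print(s["position"],s["ft_force"],s["moment"],s["opening"])
c=optics.read_camera("wrist"); cv2.imwrite("pics/w8.png",cv2.convertScaleAbs(c["frame"],alpha=1.5))
```

```text
[610.56138003  61.01622488  31.38067525] [-0.06204087  0.24152818  0.09893816] [-0.04096936  0.11505327 -0.05090073] 17.855371958851663
```

View pics/w8.png

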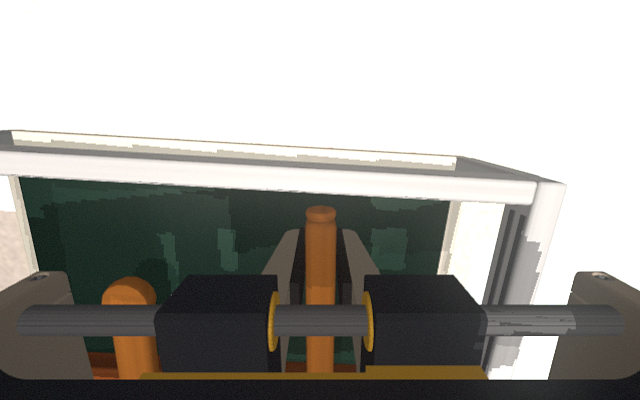

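Request:
{"api": "jog_arm", "payload": {"rows": [{"offset": [0,-5,0],"yaw": 0,"fingers": 10},{"offset": [0,-7,0],"yaw": 0,"fingers": 10},{"offset": [0,-7,0],"yaw": 0,"fingers": 10},{"offset": [0,-6,0],"yaw": 0,"fingers": 10},{"offset": [0,0,0],"yaw": 0,"fingers": 10}]}}

```text
time_s: 14.75
position: [611.0, 61.0, 56.9]
ee_rot: [-1.571, -0.001, 0.096]
ft_force: [-0.1, 0.6, 0.1]
opening: 17.9
```

```bash
cat > look.py <<'E'
from h import *
import sys
n=sys.argv[1]
s=status.sense();print(s["time_s"],s["position"].round(1),s["ft_force"].round(1),s["moment"].round(2),s["opening"])
c=optics.read_camera("scene"); crop(cv2.convertScaleAbs(c["frame"],alpha=1.6),220,60,420,290,2.5,f"pics/s{n}.png")
a=cv2.resize(cv2.convertScaleAbs(c["frame"],alpha=1.6)[60:290,220:420],None,fx=2.6,fy=2.6)
w=optics.read_camera("wrist"); b=cv2.convertScaleAbs(w["frame"],alpha=1.5)[100:400,100:540]
b=cv2.resize(b,(270,184)); a[:184,:270]=b
cv2.imwrite(f"pics/s{n}.png",a)
E
python3 look.py 9
```

```text
14.75 [611.   61.   56.9] [-0.1  0.6  0.1] [-0.02  0.06 -0.07] 17.880078262566688
```

View pics/s9.png

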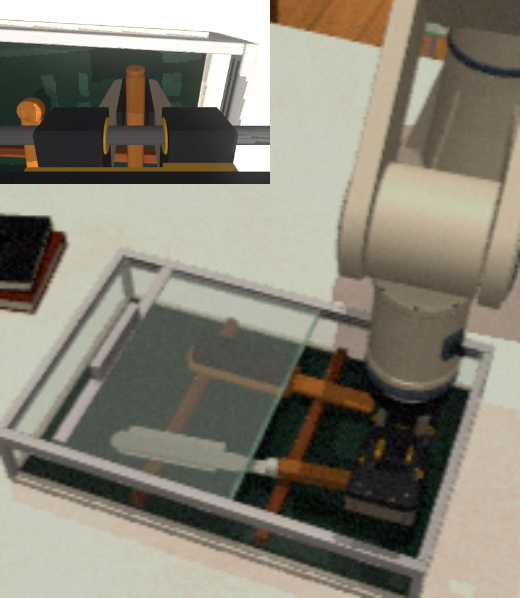

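The blade tip (scene ≈ (263,229)) hasn't moved while the handle rose, so the shoehorn is pivoting in the light grip. I'll raise it to a tilt of about 0.23, then lock the grip and draw it out along its own axis.

Request:
{"api": "jog_arm", "payload": {"rows": [{"offset": [0,-6,0],"yaw": 0,"fingers": 10},{"offset": [0,-7,0],"yaw": 0,"fingers": 10},{"offset": [0,-7,0],"yaw": 0,"fingers": 10},{"offset": [0,-7,0],"yaw": 0,"fingers": 10},{"offset": [0,-6,0],"yaw": 0,"fingers": 10}]}}

```text
time_s: 15.48
position: [610.7, 61.0, 89.8]
ee_rot: [-1.571, -0.0, 0.096]
ft_force: [0.3, -0.0, 0.1]
opening: 17.9
```

```bash
python3 look.py 10
```

```text
15.475 [610.7  61.   89.8] [ 0.3 -0.   0.1] [-0.02  0.08 -0.04] 17.908990457185705
```

View pics/s10.png

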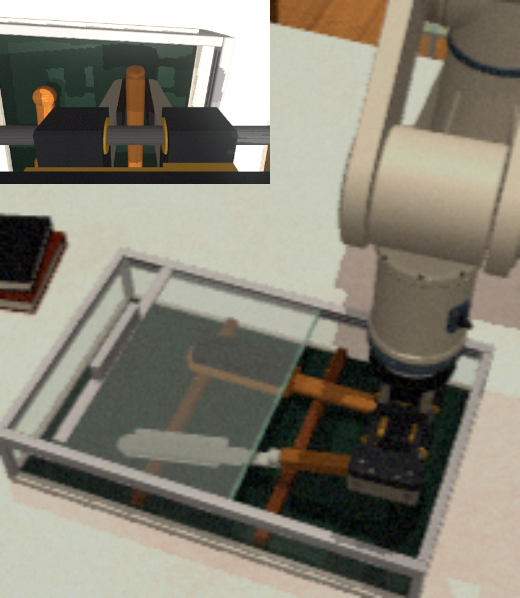

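```bash
cat > vp.py <<'E'
from h import *
import sys
# intersect scene rays (2.6x crop) with the vertical plane of the shoehorn
c=pickle.load(open("scene6.pkl","rb"))
px=float(sys.argv[1]);py=float(sys.argv[2]);n=np.array([.995,.096,0])
for a in sys.argv[3:]:
    u,v=map(float,a.split(","));o,d=ray(c,((u)/2.6+220-.3,(v)/2.6+60-.3))
    t=((np.array([px,py,0])-o)@n)/(d@n);p=o+t*d;print(a,p.round(1),case(p).round(1))
E
python3 vp.py 610.6 61 282,458 255,456 200,446 118,443 350,463
```

```text
282,458 [621.9 -56.   66.2] [60.3 55.5 66.2]
255,456 [624.7 -85.5  57.5] [62.  25.9 57.5]
200,446 [ 630.7 -146.9   50.4] [ 65.7 -35.7  50.4]
118,443 [ 640.2 -245.5   15.8] [  71.5 -134.6   15.8]
350,463 [615.   15.2  87.2] [ 56.1 126.9  87.2]
```

Request:
{"api": "jog_arm", "payload": {"rows": [{"offset": [0,0,0],"yaw": 0,"fingers": 8},{"offset": [0,0,0],"yaw": 0,"fingers": 8},{"offset": [0,-2.5,0],"yaw": 0,"fingers": 8},{"offset": [0,-2.5,0],"yaw": 0,"fingers": 8},{"offset": [0,0,0],"yaw": 0,"fingers": 8}], "newtons": 45}}

```text
time_s: 16.2
position: [610.7, 61.0, 94.4]
ee_rot: [-1.571, -0.0, 0.096]
ft_force: [0.5, -0.1, -0.3]
opening: 17.8
```

```bash
python3 look.py 11
```

```text
16.2 [610.7  61.   94.4] [ 0.5 -0.1 -0.3] [0.12 0.06 0.03] 17.76759012580986
```

View pics/s11.png

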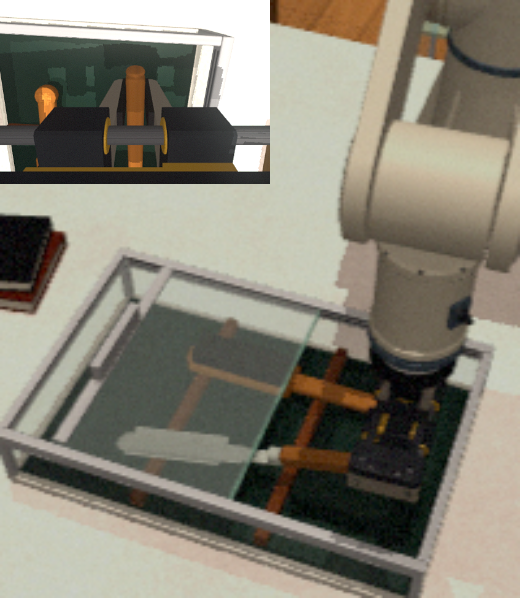

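Request:
{"api": "jog_arm", "payload": {"rows": [{"offset": [0,-2.5,8],"yaw": 0,"fingers": 8},{"offset": [0,-3,12],"yaw": 0,"fingers": 8},{"offset": [0,-3,12],"yaw": 0,"fingers": 8},{"offset": [0,-2,8],"yaw": 0,"fingers": 8},{"offset": [0,0,0],"yaw": 0,"fingers": 8}]}}

```text
time_s: 16.92
position: [606.8, 101.6, 104.9]
ee_rot: [-1.571, -0.0, 0.097]
ft_force: [-0.3, 0.5, -0.7]
opening: 17.7
```

```bash
python3 look.py 12
```

```text
16.925 [606.8 101.6 104.9] [-0.3  0.5 -0.7] [ 0.13  0.13 -0.03] 17.654710639182696
```

View pics/s12.png

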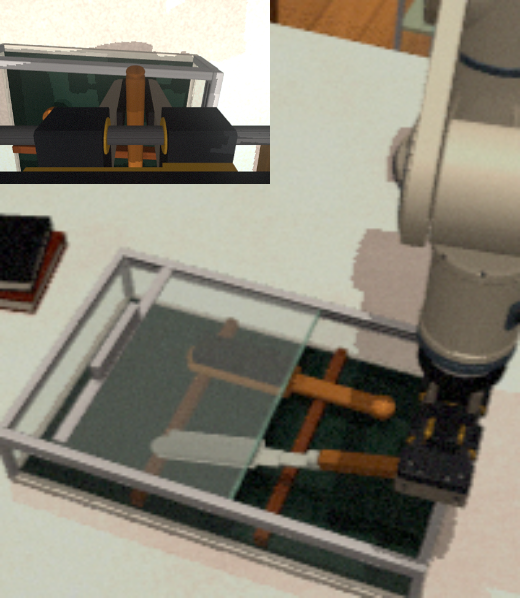

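```bash
python3 vp.py 606.8 101.6 320,460 397,466 250,449 152,444
```

```text
320,460 [618.1 -15.7  79.7] [58.1 95.9 79.7]
397,466 [610.6  62.  102. ] [ 53.5 173.8 102. ]
250,449 [625.3 -90.7  68.1] [62.5 20.7 68.1]
152,444 [ 636.2 -203.5   31.2] [ 69.1 -92.5  31.2]
```

Request:
{"api": "jog_arm", "payload": {"rows": [{"offset": [0,-2.5,10],"yaw": 0,"fingers": 8},{"offset": [0,-4,16],"yaw": 0,"fingers": 8},{"offset": [0,-4,16],"yaw": 0,"fingers": 8},{"offset": [0,-4,16],"yaw": 0,"fingers": 8},{"offset": [0,-2.5,10],"yaw": 0,"fingers": 8}]}}

```text
time_s: 17.65
position: [600.1, 169.9, 122.1]
ee_rot: [-1.571, -0.0, 0.097]
ft_force: [0.3, 0.6, -1.1]
opening: 17.6
```

```bash
python3 look.py 13
```

```text
17.65 [600.1 169.9 122.1] [ 0.3  0.6 -1.1] [ 0.09  0.06 -0.02] 17.618353801127576
```

View pics/s13.png

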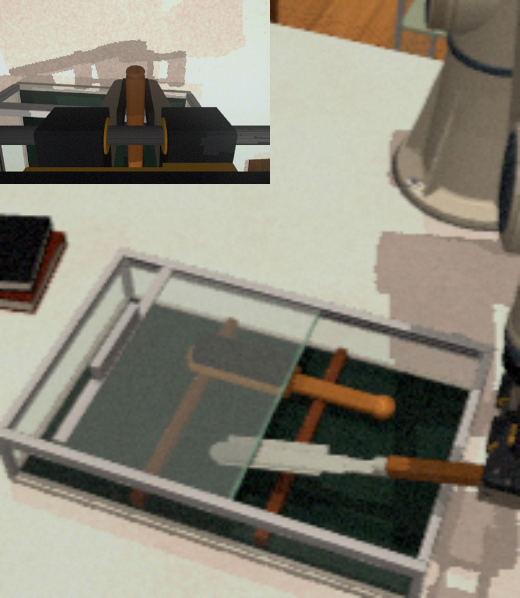

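```bash
python3 vp.py 600.1 169.9 388,468 480,476 211,452 290,460
```

```text
388,468 [611.3  53.5  94.8] [ 53.9 165.3  94.8]
480,476 [602.9 141.4 118.8] [ 48.7 253.4 118.8]
211,452 [ 629.5 -134.9   44.3] [ 65.  -23.6  44.3]
290,460 [621.1 -47.4  66.2] [59.8 64.1 66.2]
```

Request:
{"api": "jog_arm", "payload": {"rows": [{"offset": [0,-3,12],"yaw": 0,"fingers": 8},{"offset": [0,-4,16],"yaw": 0,"fingers": 8},{"offset": [0,-4,16],"yaw": 0,"fingers": 8},{"offset": [0,-4,16],"yaw": 0,"fingers": 8},{"offset": [0,-3,12],"yaw": 0,"fingers": 8}]}}

```text
time_s: 18.38
position: [593.2, 241.5, 140.0]
ee_rot: [-1.571, -0.0, 0.097]
ft_force: [-0.1, -0.0, -1.1]
opening: 17.9
```

```bash
python3 look.py 14
```

```text
18.375 [593.2 241.5 140. ] [-0.1 -0.  -1.1] [ 0.08  0.03 -0.01] 17.884235162826002
```

View pics/s14.png

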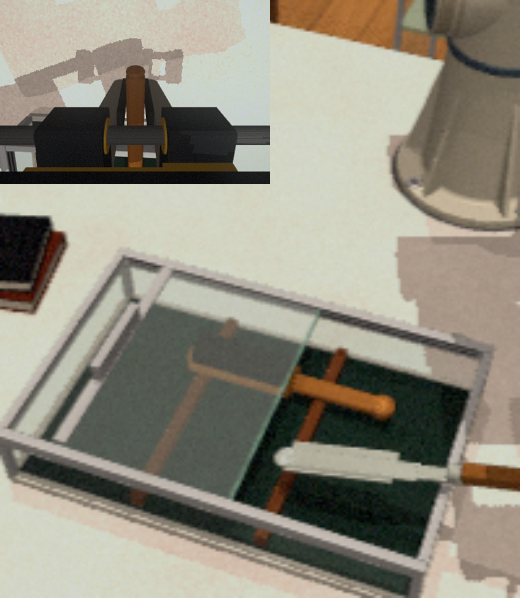

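Request:
{"api": "jog_arm", "payload": {"rows": [{"offset": [0,-8,0],"yaw": 0,"fingers": 8},{"offset": [0,-16,0],"yaw": 0,"fingers": 8},{"offset": [0,-20,0],"yaw": 0,"fingers": 8},{"offset": [0,-20,0],"yaw": 0,"fingers": 8},{"offset": [0,-20,0],"yaw": 0,"fingers": 8}]}}

```text
time_s: 19.1
position: [593.7, 239.9, 226.0]
ee_rot: [-1.57, -0.001, 0.096]
ft_force: [0.1, -0.2, -2.0]
opening: 17.7
```

Request:
{"api": "jog_arm", "payload": {"rows": [{"offset": [0,-20,0],"yaw": 0,"fingers": 8},{"offset": [0,-20,0],"yaw": 0,"fingers": 8},{"offset": [0,-20,0],"yaw": 0,"fingers": 8},{"offset": [0,-12,0],"yaw": 0,"fingers": 8},{"offset": [0,-6,0],"yaw": 0,"fingers": 8}]}}

```text
time_s: 19.73
position: [593.5, 240.0, 303.0]
ee_rot: [-1.57, -0.001, 0.096]
ft_force: [-0.9, -0.6, -0.8]
opening: 17.7
```

Request:
{"api": "jog_arm", "payload": {"rows": [{"offset": [0,0,0],"yaw": 0,"fingers": 8},{"offset": [0,0,0],"yaw": 0,"fingers": 8},{"offset": [0,0,0],"yaw": 0,"fingers": 8},{"offset": [0,0,0],"yaw": 0,"fingers": 8}]}}

```text
time_s: 20.23
position: [593.2, 240.1, 301.3]
ee_rot: [-1.571, 0.001, 0.096]
ft_force: [-0.6, 0.2, -0.6]
opening: 17.6
```

Run:
```python
from h import *
s=status.sense();print(s["time_s"],s["position"].round(1),s["ft_force"].round(1),s["moment"].round(2),s["opening"],abs(s["joint_velocities"]).max())
c=optics.read_camera("scene"); cv2.imwrite("pics/s15.png",cv2.convertScaleAbs(c["frame"],alpha=1.6)); pickle.dump(c,open("scene15.pkl","wb"))
c=optics.read_camera("top"); cv2.imwrite("pics/t15.png",cv2.convertScaleAbs(c["frame"],alpha=1.5))
```

```text
20.225 [593.2 240.1 301.3] [-0.6  0.2 -0.6] [ 0.02  0.02 -0.  ] 17.647484953716425 0.003779695115391327
```

View pics/s15.png

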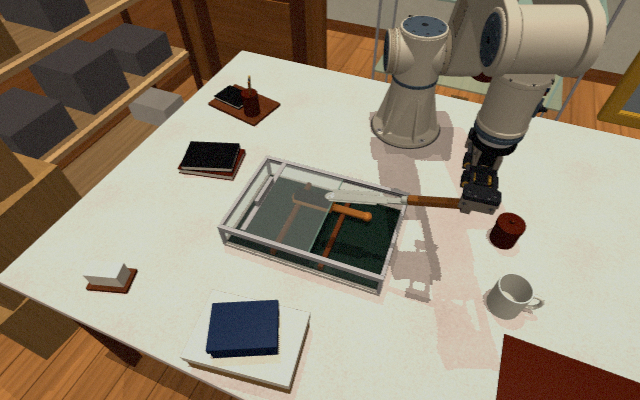

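View pics/t15.png

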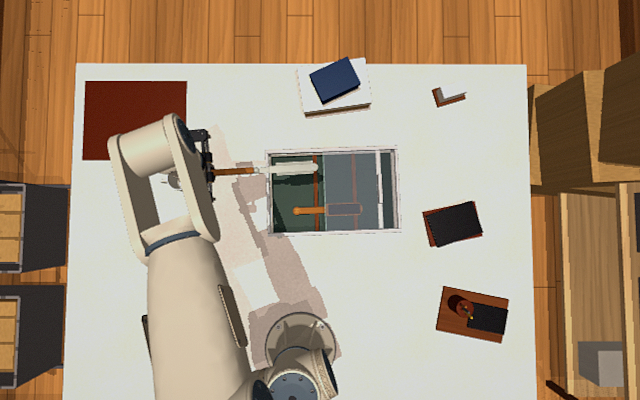

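Run:
```python
from h import *
c=pickle.load(open("scene15.pkl","rb"));n=np.array([.995,.096,0])
for u,v in [(327,196),(365,198),(407,201),(458,204)]:
    o,d=ray(c,(u,v));t=((np.array([593.2,240.1,0])-o)@n)/(d@n);p=o+t*d;print((u,v),case(p).round(1))
    for w in(1,): 
        dd=c["depth"][v,u];print("   depth",case(o+d*dd).round(1))
c2=optics.read_camera("scene");print(np.abs(c2["frame"].astype(int)-c["frame"])[150:260,300:480].mean())
s=status.sense();print(s["time_s"],s["position"])
```

```text
(327, 196) [ 60.4  52.  228.8]
   depth [ 64.8  53.7 234.2]
(365, 198) [ 55.1 142.6 252.3]
   depth [ 58.7 143.3 256.5]
(407, 201) [ 49.7 235.2 273.7]
   depth [ 58.4 235.6 283.5]
(458, 204) [ 43.6 338.1 299.5]
   depth [128.1 326.7 389.9]
2.1346969696969698
20.375 [593.27297081 240.12003254 301.52360205]
```

Request:
{"api": "jog_arm", "payload": {"rows": [{"offset": [0,0,0],"yaw": 0,"fingers": 8},{"offset": [0,0,0],"yaw": 0,"fingers": 8},{"offset": [0,0,0],"yaw": 0,"fingers": 8},{"offset": [0,0,0],"yaw": 0,"fingers": 8},{"offset": [0,0,0],"yaw": 0,"fingers": 8}]}}

```text
time_s: 21.0
position: [593.3, 240.1, 301.7]
ee_rot: [-1.571, -0.0, 0.096]
ft_force: [0.0, -0.6, -0.5]
opening: 17.8
```

Run:
```python
from h import *
c=pickle.load(open("scene15.pkl","rb"))
c2=optics.read_camera("scene")
for nm,f in(("a",c),("b",c2)):
    g=cv2.cvtColor(f["frame"],cv2.COLOR_BGR2GRAY)
    m=(g>105)[185:208,320:420]; print(nm,f["frame"][196,340],np.argwhere((g>95)[190:204,315:345]).min(0))
cv2.imwrite("pics/d16.png",np.hstack([cv2.resize(cv2.convertScaleAbs(f["frame"][170:230,300:500],alpha=1.6),None,fx=2,fy=4) for f in (c,c2)]))
print(status.sense())
```

```text
a [ 99 110 112] [ 0 10]
b [ 97 108 110] [ 0 10]
{'time_s': 21.05, 'q': array([ 3.82214620e-01,  3.11931078e-01,  1.50183044e+00, -7.32931175e-06,
        1.32786665e+00,  2.86246328e-01]), 'joint_velocities': array([ 4.31147902e-04,  4.36009086e-04, -5.04837086e-05,  1.12352352e-03,
        1.09716049e-03,  1.59342059e-03]), 'effort': array([-2.12335719e-03, -5.99921429e+01, -3.68059301e+01, -4.70317807e-02,
        3.06555710e-02, -1.17567592e-05]), 'position': array([593.29990761, 240.11034541, 301.6856682 ]), 'ee_rot': array([-1.57081318e+00,  3.20574853e-05,  9.59700545e-02]), 'ft_force': array([ 0.11447575, -0.72334354, -0.55313049]), 'moment': array([ 0.06420044,  0.11297832, -0.00418572]), 'opening': 17.36244672300924}
```

View pics/d16.png

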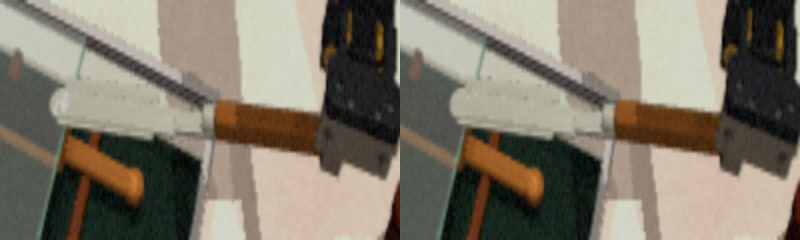

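The shoehorn is steady. Its lowest point, the tip, is at z≈229 mm, against the 138 mm needed.

```bash
python3 -c "
from plant import manip
print(manip.finish_job())"
```

```text
the job is handed in; nothing more can be done
None
```

I slid the sash fully open by its pull, then brought the shoehorn out handle end first. I handed the job in at about 21 s with the shoehorn still in the gripper. `finish_job` gave no verdict.

- **Sash:** I drew it until it met its stop, where the wrist read about 10 N. The pull ended at case y ≈ -160 mm, which matches fully open.
- **Shoehorn:** I gripped the handle 25 mm from its end at 4 N, so it pivoted as I lifted. At a tilt of about 0.24 rad I raised the grip to 45 N and drew it out along its own axis. The wrist showed no contact with the fixed pane, never more than about 2 N.
- **Last checks:** The blade tip, its lowest point, is at a height of about 229 mm, roughly 141 mm above the rails. Two pictures about 0.8 s apart showed no change, and the opening held at about 17.5 mm. The top view taken after the lift shows the sash still open, and the brush where it was. I did not measure the mug, tin and journals again; they look unmoved in the pictures.
- **What went wrong or disagreed:** My first grip on the pull closed on air. The depth images put the fingertips about 5 mm ahead of the reported TCP, not the stated 25 mm, so I gripped 20 mm lower after that. The top and scene cameras also disagreed by about 4 mm on the case's x position, so I used a value between the two.

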